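Light a signet ring for inspection with a sprung mirror lid

ROBOT

A 7-joint arm with a two-finger parallel gripper is mounted at the origin on a cart in front of the work surface, level with it; the furniture and walls round the work are solid. World frame = base frame: x ahead of the robot, y to its left, z up, the work surface at z = 0. Lengths are in m, angles in rad, forces in N, time in s.
With the tool pointing down it reaches from about 0.375 to 0.925 m from the base axis. Payload 3.1 kg.
Tool frame: the origin (TCP) lies between the finger pads; the fingertips stand 19 mm ahead of it and the grasp point (between the pads) is the TCP; z points along the fingers, y is the direction in which the jaws open and shut (so a half turn about z gives the same grasp; the last joint's range is limited). The gripper opens to 85 mm and grips with 20 to 120 N. Pads are 22 mm wide; open, the fingers measure 114 mm over their backs; the gripper's body (76 mm by 85 mm) begins 54 mm behind the grasp point. The pads swing forward as they close: fully open they stand 13 mm farther back than shut.
Start: joints at [-1.269, 0.383, 0.044, 1.598, -0.018, 1.161, -0.05], TCP at [0.253, 0.599, 0.25] pointing down, gripper open.
Joint ranges: [-2.61, 2.61], [-0.41, 2.15], [-1.48, 1.57], [0, 2.5], [-1.57, 4.71], [0.05, 1.97], [-2.85, 2.85]. Speed limits (rad/s): [2.79, 2.79, 3.14, 3.14, 3.14, 3.14, 3.14].

INTERFACE

Orientations are given as a unit quaternion [x, y, z, w].
In Python, from bench import move_ptp, movel, move_j, move_gripper, pause, inverse_kinematics, read_camera, camera_params, MotionError, sign_off, look_for, tip_of, read_time_s, read_qpos, read_joint_vel, read_effort, read_eef_pos, read_tcp_rot, read_ft_force, read_ft_torque, read_finger_gap gives the robot as it stands. Calls block until the motion is done:
- move_ptp(position, orientation): joint-space move of the TCP to a pose.
- movel(position, orientation=None, speed=0.15): straight line of the TCP; orientation=None keeps the orientation; speed is the mean speed in m/s.
- move_j(angles): joint-space move.
- move_gripper(opening, effort=None): finger opening in m; effort is the grip in N (None keeps the last); returns when the fingers have stopped.
- pause(seconds).
- inverse_kinematics(position, orientation): joint angles nearest the present ones, or None.
- read_camera(name): name is "side" or "top"; returns the picture (480x640x3 uint8, red, green, blue); there is no depth.
- camera_params(name): a dict with "K" (3x3 intrinsics, pixels), "camera_from_world" (4x4, takes a point from world to camera coordinates). Camera axes: x right, y down, z forward; pixel columns grow to the right and rows downward; lengths in m; the calibration is good to about 2 mm. A picture is of the moment at which its call begins. camera_params takes no time and is no camera call.
A pose or a line that the arm cannot do raises MotionError and nothing moves.
- sign_off(): hands the job in, once; it reports no verdict.
Trained networks look in the newest picture that a camera, given by its name, has taken for a name from the list of things; names that differ only in an ending like _2 or _b are one class to them, and where a whole thing is asked for, a point or a joint stands for the part that bears it (a point fixed in the world has none). Each returns a list of dicts, best first, with "confidence" (0 to 1); they miss things now and then, are a little off and sometimes report something else, mostly with a low value. They report only what shows in the picture. A call takes as long as a camera call.
- look_for(camera, name): "at" ([column, row] in pixels, amid what is visible of it).
- tip_of(camera, name): "at" ([column, row] in pixels: a listed point, or the origin of a listed thing).
Readings, each from a call of its own:
- read_time_s(): time.
- read_qpos(): joint angles.
- read_joint_vel(): joint speeds.
- read_effort(): joint torques, N m.
- read_eef_pos(): TCP position.
- read_tcp_rot(): TCP orientation.
- read_ft_force(): force on the tool from outside, world axes, zero at the start.
- read_ft_torque(): the same for the moment, N m.
- read_finger_gap(): finger opening in m.
Only numpy, scipy, OpenCV 4.12 (cv2) and the standard library are available. Lean on these libraries where they do the work, as an engineer would, in place of code of your own. Each camera call takes 0.05 s, during which the arm holds its last target.

TASK

Stand the white display block with the signet ring upright on the middle of the slim column in front of the light box, with the ring's open side facing square to the box front. Then take the sprung mirror lid by its black cross-bar handle, lift it to 45 degrees, where the lid's red pointer pin meets the red line on the white arc, and keep holding it still there so that the mirror throws the light level onto the ring: finish while holding, and never let the lid snap back. Leave the cream pot, the white dish and the pink bottle where they stand.

Things in the scene. Friction and masses are not known exactly. Their poses are not given: they have to be found in the camera images.
- light_box: Fixed grey light box, 112 (x) x 160 (y) mm, 96 high on short legs; origin under its middle, at bench height, z up. Its -x is the front, where the column stands and the lid opens. The hinge axis runs along y at x = +52, z = 96 mm. Along its +y side stands a white arc, 90 mm radius about the hinge, up to 184 mm above the bench, a line every 5 degrees on both faces; the 45-degree line is red.
- column_top (a point): Centre of the flat dark round top (29 mm across) of the slim column in front of the box, 102 mm above the bench; in the box's frame x = -145, y = +38 mm. Axes as the box's. The flat arm that carries it from the box is 36 mm wide, its top 41 mm above the bench.
- lid (a joint): Opening angle of the lid in rad: 0 = shut and level, 0.785 = 45 degrees (red line), stop at 1.35. The front edge rises, turning about the box's +y axis. A spring pulls it shut: about 3 N at the handle to start it and about 6 N at 45 degrees, lid weight included; let go, it snaps shut.
- lid_handle: Black round bar, 44 mm long (its y, along the hinge), 15 mm thick; origin at its middle; the bar turns freely on its rod. Shut, it is at x = -90, y = -38, z = 110 mm in the box's frame: 142 mm out from the hinge axis, 14 above it. The 7 mm rod runs from its middle to the lid's edge, 34 mm behind. Both flat ends are free: pinch across them from above.
- ring_block: Loose white block, 34 x 34 x 22 mm, about 55 g, with a gold signet ring (green stone) fixed upright in its top, rising 21 mm above it; origin at the block's centre, 11 mm above its underside, z up. The ring's hole runs along the block's x, which must come to lie along the box's x (either way round); the ring is 25 mm wide along y. Starts on the bench at the right.
- flux_pot: Bystander: loose cream pot, 34 mm across, 42 high, origin under its middle; leave it.
- borax_dish: Bystander: loose round white dish, 58 mm across, 16 high, origin under its middle; leave it.
- pink_bottle: Bystander: loose small pink bottle with a tan cap, 31 mm across, 79 high, origin under its middle; leave it.

How it is judged:
By the outcome, as a careful person would: the job done as asked, in the order asked, and still so for the second after the job is handed in, while the arm keeps its last pose, push and grip.
It also fails if it takes over 54 s, if anything falls off the work surface, if the arm or the gripper's body presses on something with over 40 N, if the wrist force passes 120 N, or if a joint passes its speed limit or range.

## Working session

There is one attempt and no reset: what is moved stays moved. The work goes in short steps, each a Python script; the robot and the scene stay as the last script left them, time stands still between calls to the robot, and variables do not carry over. Pictures are saved under pics/ and viewed, and the job is handed in when it is done.

```bash
ls; mkdir -p pics
python3 - <<'E'
from bench import *
import cv2,numpy as np
for c in ["side","top"]:
    im=read_camera(c); cv2.imwrite(f"pics/{c}0.png",im[:,:,::-1])
    p=camera_params(c); print(c,np.round(p["K"],1).tolist(),np.round(p["camera_from_world"],4).tolist())
    for n in ["light_box","column_top","lid","lid_handle","ring_block","flux_pot","borax_dish","pink_bottle"]:
        for f in (look_for,tip_of):
            try: print(n,f.__name__,[(np.round(d["at"],1).tolist(),round(d["confidence"],2)) for d in f(c,n)][:3])
            except Exception as e: print(n,f.__name__,e)
print(read_time_s(),read_eef_pos(),read_tcp_rot(),read_ft_force())
E
```

```text
pics
side [[496.9, 0.0, 313.1], [0.0, 496.9, 244.8], [0.0, 0.0, 1.0]] [[-0.9231, -0.3846, 0.0017, 0.4435], [-0.1418, 0.3362, -0.931, 0.1336], [0.3575, -0.8597, -0.3649, 1.1181], [0.0, 0.0, 0.0, 1.0]]
light_box call [([205.0, 287.1], 0.65)]
light_box call [([202.6, 310.7], 0.84)]
column_top call [([205.6, 288.5], 0.55)]
column_top call []
lid call [([202.5, 275.4], 0.63)]
lid call it knows: borax_dish, column_top, flux_pot, lid_handle, light_box, pink_bottle, ring_block
lid_handle call [([239.1, 249.5], 0.51)]
lid_handle call [([235.4, 254.8], 0.62)]
ring_block call []
ring_block call []
flux_pot call [([414.2, 238.5], 0.7)]
flux_pot call [([411.8, 245.2], 0.52)]
borax_dish call [([275.8, 329.3], 0.67)]
borax_dish call [([273.7, 335.7], 0.9)]
pink_bottle call [([242.6, 333.8], 0.57)]
pink_bottle call [([244.1, 346.6], 0.83), ([238.6, 250.8], 0.68)]
top [[555.3, 0.0, 317.3], [0.0, 555.3, 232.5], [0.0, 0.0, 1.0]] [[0.0141, -0.9998, -0.0172, 0.046], [-0.9918, -0.0118, -0.1273, 0.4754], [0.1271, 0.0188, -0.9917, 1.1739], [0.0, 0.0, 0.0, 1.0]]
light_box call [([206.2, 170.4], 0.7)]
light_b
[... 169 characters left out ...]
8), ([193.4, 250.5], 0.29)]
lid call it knows: borax_dish, column_top, flux_pot, lid_handle, light_box, pink_bottle, ring_block
lid_handle call [([239.1, 182.9], 0.49)]
lid_handle call [([239.3, 182.4], 0.63)]
ring_block call [([459.5, 301.3], 0.61)]
ring_block call []
flux_pot call [([465.1, 330.8], 0.6)]
flux_pot call [([461.1, 330.3], 0.52)]
borax_dish call [([195.2, 250.5], 0.63), ([206.9, 171.9], 0.43)]
borax_dish call [([197.8, 251.8], 0.82)]
pink_bottle call [([168.3, 234.8], 0.75)]
pink_bottle call [([168.0, 240.1], 0.62), ([231.3, 226.9], 0.38)]
1.6 [0.25301211 0.59876543 0.25027022] [ 1.98571537e-01  9.80086397e-01  7.26808675e-06 -7.65305810e-06] [0.22685218 0.1958744  0.08479034]
```

View pictures.

View pics/side0.png

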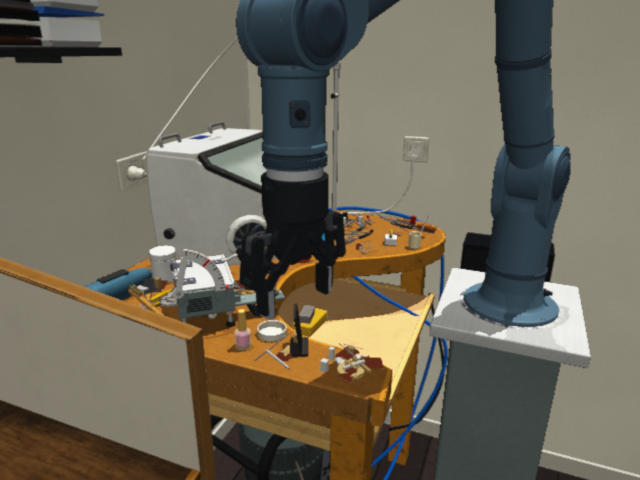

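View pics/top0.png

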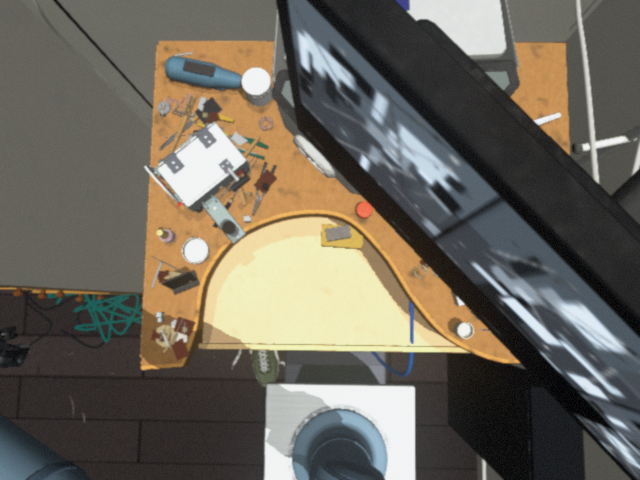

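Run:
```python
import cv2
t=cv2.imread("pics/top0.png"); s=cv2.imread("pics/side0.png")
cv2.imwrite("pics/ta.png",cv2.resize(t[100:280,120:320],None,fx=4,fy=4,interpolation=2)[:600*2][:, :800][:600])
cv2.imwrite("pics/tb.png",cv2.resize(t[280:350,420:500],None,fx=8,fy=8,interpolation=2))
cv2.imwrite("pics/sa.png",cv2.resize(s[220:370,130:330],None,fx=4,fy=4,interpolation=2))
cv2.imwrite("pics/sb.png",cv2.resize(s[200:275,380:460],None,fx=8,fy=8,interpolation=2))
```

```text
(no output)
```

View pics/ta.png

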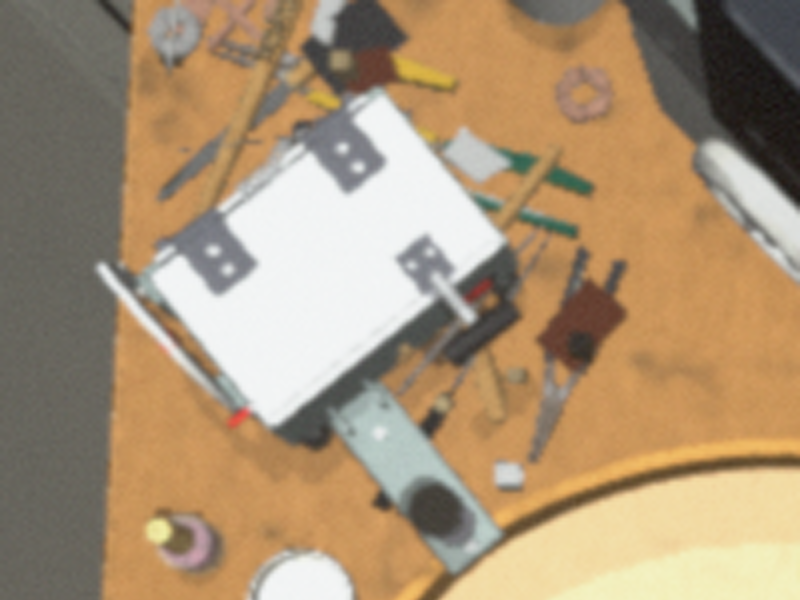

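View pics/tb.png

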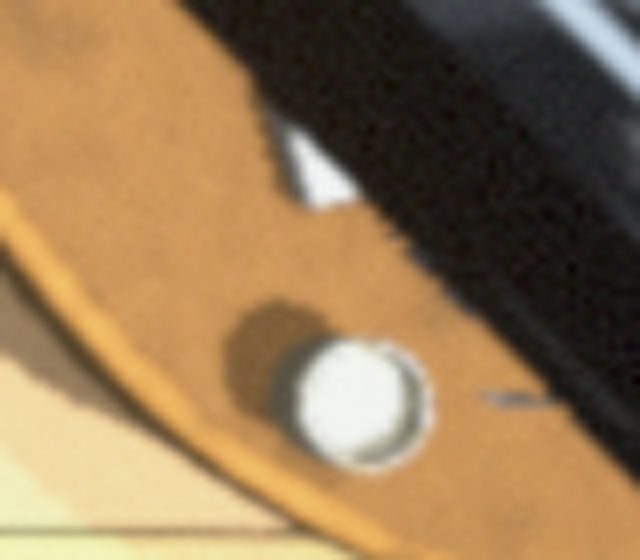

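View pics/sa.png

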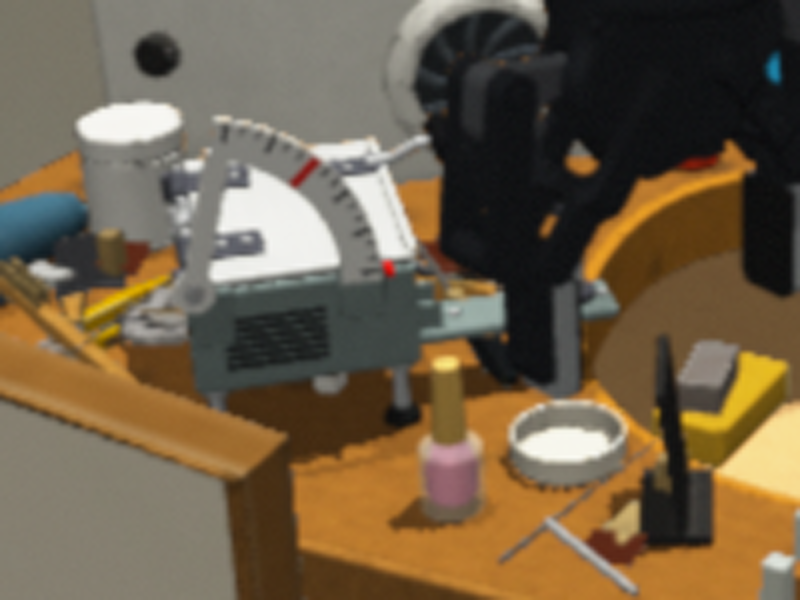

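View pics/sb.png

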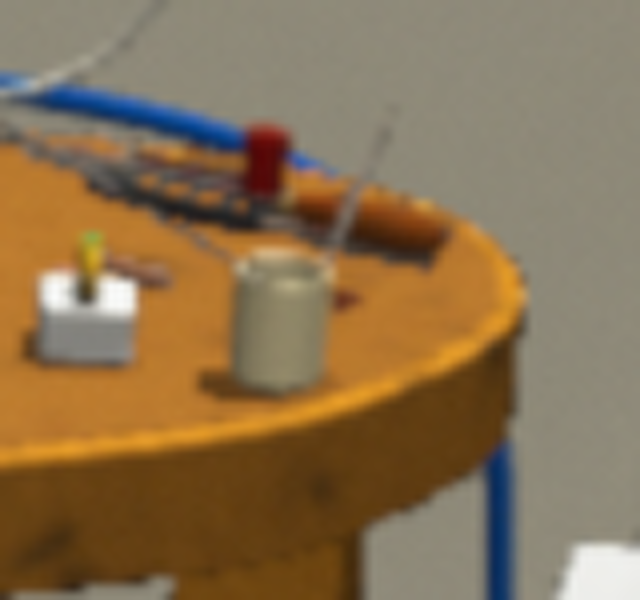

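```bash
cat > h.py <<'E'
import numpy as np, cv2
from bench import *
def ray(c,px):
    p=camera_params(c);K=np.array(p["K"]);T=np.array(p["camera_from_world"]);R=T[:3,:3];o=-R.T@T[:3,3]
    return o,R.T@np.linalg.inv(K)@np.array([px[0],px[1],1.])
def atz(c,px,z):
    o,d=ray(c,px); return o+d*(z-o[2])/d[2]
def proj(c,P):
    p=camera_params(c);K=np.array(p["K"]);T=np.array(p["camera_from_world"])
    q=(T[:3,:3]@np.atleast_2d(P).T+T[:3,3:]); q=K@q; return (q[:2]/q[2]).T
E
python3 - <<'E'
from h import *
from scipy.optimize import least_squares
for q in [(375,88),(510,240),(272,428),(140,272)]:
    print(np.round(atz("top",(q[0]/4+120,q[1]/4+100),.099),4))
print("col",atz("top",(230.5,227.2),.102),"han",atz("top",(239.3,182.4),.11), atz("side",(235.4,254.8),.11))
obs=[("top",(230.5,227.2),(-.145,.038,.102)),("top",(239.9,182.8),(-.09,-.038,.110)),("top",(210.5,172.2),(0,0,0))]
def W(p,P):
    c,s=np.cos(p[2]),np.sin(p[2]); return np.array([p[0]+c*P[0]-s*P[1],p[1]+s*P[0]+c*P[1],P[2]])
f=lambda p:np.concatenate([proj(c,W(p,np.array(P)))[0]-px for c,px,P in obs])
r=least_squares(f,[.6,.2,np.pi/3-1.5]); print(r.x,np.degrees(r.x[2]),f(r.x))
for n in [(391,240)]: print("block side z.011",atz("side",n,.011))
print("block corners top", [np.round(atz("top",(420+a/8,280+b/8),.022),4) for a,b in [(312,208),(360,195),(282,122)]])
print("block bottom side",[np.round(atz("side",(380+a/8,200+b/8),z),4) for a,b,z in [(38,360,0),(132,362,0),(40,295,.022),(137,298,.022),(133,272,.022),(46,275,.022)]])
print("pot",atz("side",(411.8,245.2),0),atz("top",(461.1,330.3),0),"dish",atz("top",(197.8,251.8),0),atz("side",(273.7,335.7),0),"bot",atz("top",(168,240.1),0),atz("side",(244.1,346.6),0))
E
```

```text
[0.698  0.2723 0.099 ]
[0.6166 0.1985 0.099 ]
[0.5159 0.3188 0.099 ]
[0.5977 0.3915 0.099 ]
col [0.47441009 0.22874278 0.102     ] han [0.56640629 0.21235781 0.11      ] [0.57653233 0.21633558 0.11      ]
[0.61036447 0.29648628 0.70970186] 40.662921543746805 [-0.99491657 -0.59338106  1.02878388 -0.59797264 -0.03332871  1.32097808]
block side z.011 [ 0.34209484 -0.26453142  0.011     ]
block corners top [array([ 0.3209, -0.2531,  0.022 ]), array([ 0.3245, -0.266 ,  0.022 ]), array([ 0.3437, -0.2455,  0.022 ])]
block bottom side [array([ 0.3553, -0.2456,  0.    ]), array([ 0.3231, -0.257 ,  0.    ]), array([ 0.3581, -0.2544,  0.022 ]), array([ 0.3246, -0.2651,  0.022 ]), array([ 0.3326, -0.2917,  0.022 ]), array([ 0.3616, -0.2759,  0.022 ])]
pot [ 0.28185885 -0.27486587  0.        ] [ 0.26874    -0.26184811  0.        ] dish [0.43222509 0.31787115 0.        ] [0.43047179 0.3246274  0.        ] bot [0.45758889 0.38571972 0.        ] [0.46523606 0.38173741 0.        ]
```

```bash
cat >> h.py <<'E'
def Q(a):
    f=np.radians((a+90)/2); return [float(np.cos(f)),float(np.sin(f)),0.,0.]
E
python3 - <<'E'
from h import *
for a in (108,-72,288):
    for nm,p in [("w1",(.36,.32,.3)),("w2",(.45,0,.3)),("blk",(.341,-.268,.15)),("blkd",(.341,-.268,.021))]:
        j=inverse_kinematics(list(p),Q(a)); print(a,nm,None if j is None else np.round(j,2))
for a in (131,-49):
    for nm,p in [("col",(.475,.229,.2)),("han",(.567,.213,.11)),("h45",(.61,.25,.206))]:
        j=inverse_kinematics(list(p),Q(a)); print(a,nm,None if j is None else np.round(j,2))
E
```

```text
108 w1 [-0.9   0.01  0.09  1.93 -0.    1.19  1.07]
108 w2 [-0.73 -0.09  0.61  2.02  0.06  1.2   1.75]
108 blk [ 1.15  0.15 -0.61  2.16  0.11  0.86  2.36]
108 blkd [ 0.93  0.39 -0.39  2.23  0.27  0.57  2.22]
-72 w1 [-1.26  0.    0.45  1.95 -0.    1.19 -2.06]
-72 w2 [-0.9  -0.12  0.77  2.02  0.09  1.2  -1.42]
-72 blk [-0.54  0.21  1.22  2.23 -0.26  0.86 -0.42]
-72 blkd [-0.06  0.45  0.71  2.27 -0.54  0.58 -0.19]
288 w1 [-1.26  0.    0.45  1.95 -0.    1.19 -2.06]
288 w2 [-0.9  -0.12  0.77  2.02  0.09  1.2  -1.42]
288 blk [-0.54  0.21  1.22  2.23 -0.26  0.86 -0.42]
288 blkd [-0.06  0.45  0.71  2.27 -0.54  0.58 -0.19]
131 col [-0.65  0.21  0.14  1.95 -0.03  0.99  1.79]
131 han [-0.51  0.46  0.1   1.82 -0.06  0.87  1.9 ]
131 h45 [-0.54  0.44  0.11  1.62 -0.05  1.09  1.88]
-49 col [-1.    0.22  0.53  1.96 -0.13  0.99 -1.26]
-49 han [-0.85  0.51  0.53  1.84 -0.32  0.89 -1.02]
-49 h45 [-0.87  0.49  0.56  1.64 -0.28  1.1  -1.09]
```

Run:
```python
from h import *
move_j([-.75,0.0,0,1.94,0,1.2,-.3])
move_j([0,-.09,0,2.03,0,1.2,-.4])
print(read_eef_pos(),read_time_s())
for c in ["side","top"]:
    im=read_camera(c); cv2.imwrite(f"pics/{c}1.png",im[:,:,::-1])
    for n in ["light_box","column_top","lid_handle","ring_block","flux_pot"]:
        print(c,n,[(np.round(d["at"],1).tolist(),round(d["confidence"],2)) for d in tip_of(c,n)][:2])
t=cv2.imread("pics/top1.png"); s=cv2.imread("pics/side1.png")
cv2.imwrite("pics/ta1.png",cv2.resize(t[100:250,130:330],None,fx=4,fy=4,interpolation=2))
cv2.imwrite("pics/tb1.png",cv2.resize(t[275:350,420:500],None,fx=8,fy=8,interpolation=2))
cv2.imwrite("pics/sa1.png",cv2.resize(s[220:370,150:350],None,fx=4,fy=4,interpolation=2))
```

```text
[ 0.42917797 -0.03951309  0.3024373 ] 4.1417
side light_box [([203.3, 312.6], 0.9)]
side column_top [([270.6, 269.6], 0.65)]
side lid_handle [([238.3, 255.2], 0.45)]
side ring_block [([390.3, 236.2], 0.55)]
side flux_pot [([412.3, 246.6], 0.6)]
top light_box [([209.1, 173.0], 0.63), ([239.1, 184.1], 0.3)]
top column_top [([230.6, 225.3], 0.78)]
top lid_handle [([238.1, 185.7], 0.68), ([231.0, 228.3], 0.63)]
top ring_block [([465.5, 297.6], 0.38)]
top flux_pot [([461.1, 330.3], 0.62)]
```

View pics/ta1.png

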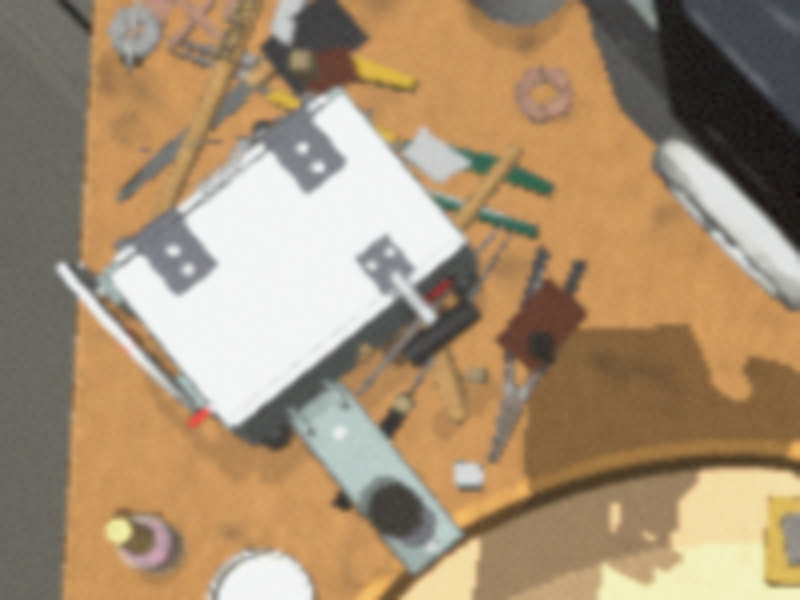

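View pics/tb1.png

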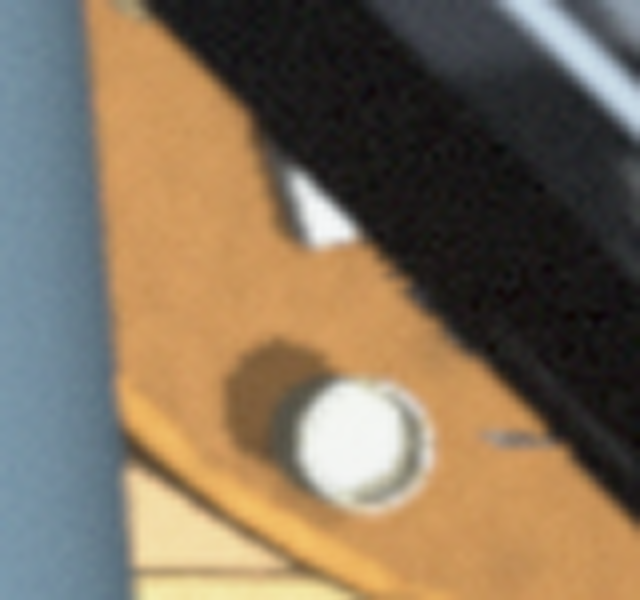

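View pics/sa1.png

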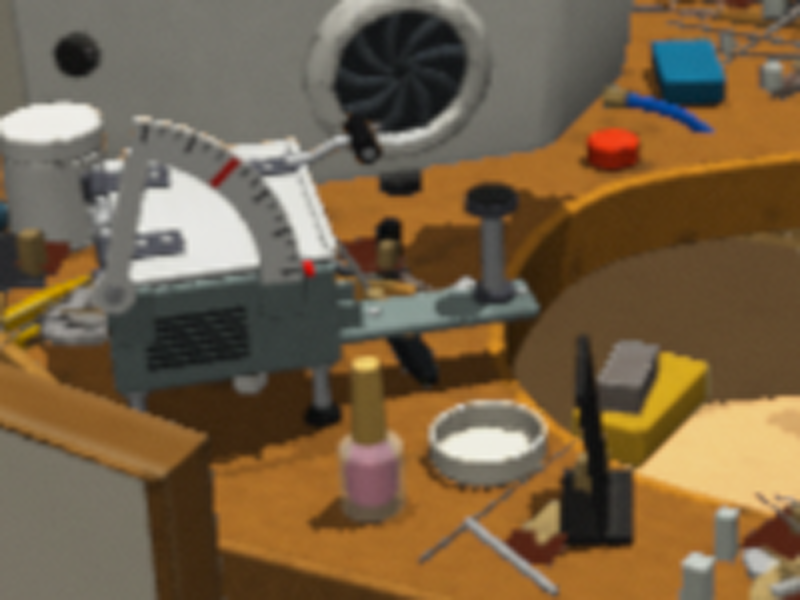

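View pics/top1.png

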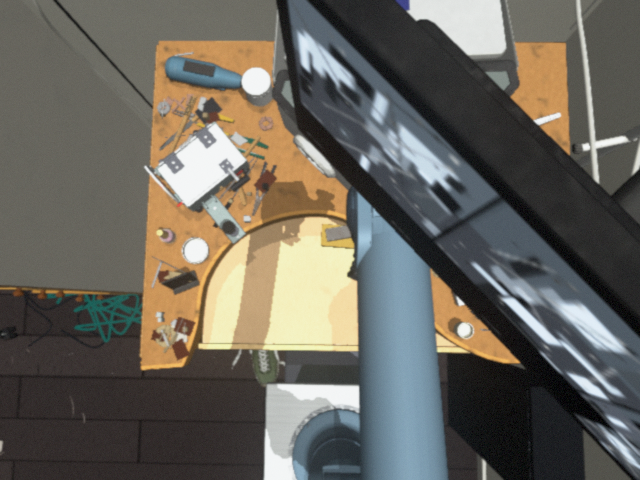

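View pics/side1.png

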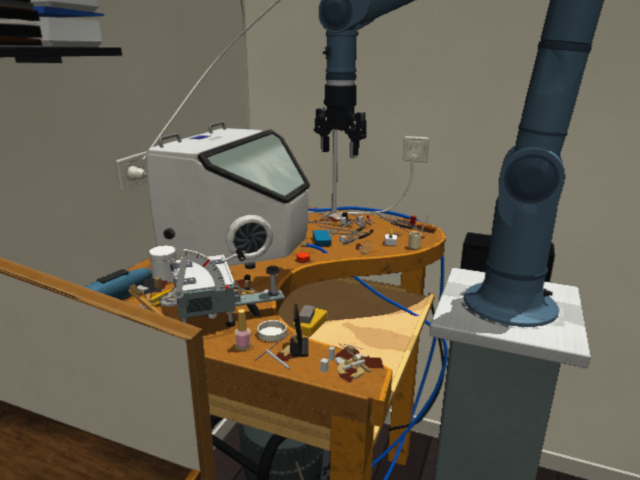

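Run:
```python
from h import *
from scipy.optimize import least_squares
C=(-.145,.038,.102);H=(-.09,-.038,.110)
obs=[("top",(229.3,227),C),("top",(240,183),H),("top",(240,183.3),H),("side",(272.4,269.5),C),("side",(240.8,255),H),("top",(210,172.6),(0,0,0)),("side",(203,311.7),(0,0,0))]
w=[1,1,.01,1,1,.4,.4]
def W(p,P):
    c,s=np.cos(p[2]),np.sin(p[2]); return np.array([p[0]+c*P[0]-s*P[1],p[1]+s*P[0]+c*P[1],P[2]])
def tri(a,b):
    o1,d1=ray("top",a);o2,d2=ray("side",b)
    A=np.array([d1,-d2]).T; t=np.linalg.lstsq(A,o2-o1,rcond=None)[0]; p,q=o1+t[0]*d1,o2+t[1]*d2
    return (p+q)/2,np.linalg.norm(p-q)
print("col",tri((229.3,227),(272.4,269.5)),"han",tri((240,183),(240.8,255)))
f=lambda p:np.concatenate([k*(proj(c,W(p,np.array(P)))[0]-px) for k,(c,px,P) in zip(w,obs)])
r=least_squares(f,[.6,.28,.71]); print(r.x,np.degrees(r.x[2]),np.round(f(r.x),2))
for P in (C,H): print(W(r.x,P))
```

```text
col (array([0.47620721, 0.23227857, 0.09838425]), np.float64(0.001974398794776404)) han (array([0.56559968, 0.21113196, 0.10922479]), np.float64(0.0005720013363173769))
[0.61063217 0.2976764  0.69926733] 40.06506694681992 [-1.07 -0.21  0.12 -0.5   0.   -0.01  0.59 -1.2  -0.02 -0.41 -0.02  0.32
  0.87  0.29]
[0.47520267 0.23342805 0.102     ]
[0.56621288 0.21066533 0.11      ]
```

Run:
```python
from h import *
print("pole",atz("side",(333,212),0))
# where panel would be at various heights, edge points top px
for z in (.5,.7,.8,.9,1.0):
    for px in [(300,50),(320,140),(430,240),(600,450)]:
        p=atz("top",px,z); print(z,px,np.round(p,3),np.round(proj("side",p)[0]))
print([np.round(atz("top",(420+a/8,275+b/8),.022),4) for a,b in [(312,247),(360,237),(282,165)]])
p=[np.array([.341,-.268,.011])]; print(proj("side",p),proj("top",p))
```

```text
pole [ 0.60666884 -0.48533551  0.        ]
0.5 (300, 50) [0.667 0.071 0.5  ] [224.  65.]
0.5 (320, 140) [0.54  0.041 0.5  ] [281.  65.]
0.5 (430, 240) [ 0.406 -0.105  0.5  ] [360.  65.]
0.5 (600, 450) [ 0.146 -0.312  0.5  ] [483.  64.]
0.7 (300, 50) [0.572 0.059 0.7  ] [261. -38.]
0.7 (320, 140) [0.48  0.038 0.7  ] [307. -40.]
0.7 (430, 240) [ 0.383 -0.068  0.7  ] [368. -35.]
0.7 (600, 450) [ 0.194 -0.218  0.7  ] [468. -30.]
0.8 (300, 50) [0.524 0.054 0.8  ] [282. -98.]
0.8 (320, 140) [0.45  0.036 0.8  ] [ 321. -100.]
0.8 (430, 240) [ 0.371 -0.049  0.8  ] [373. -93.]
0.8 (600, 450) [ 0.219 -0.171  0.8  ] [459. -86.]
0.9 (300, 50) [0.477 0.048 0.9  ] [ 306. -164.]
0.9 (320, 140) [0.42  0.035 0.9  ] [ 337. -166.]
0.9 (430, 240) [ 0.36  -0.031  0.9  ] [ 379. -158.]
0.9 (600, 450) [ 0.243 -0.124  0.9  ] [ 449. -150.]
1.0 (300, 50) [0.429 0.042 1.   ] [ 332. -237.]
1.0 (320, 140) [0.39  0.033 1.   ] [ 355. -239.]
1.0 (430, 240) [ 0.348 -0.012  1.   ] [ 385. -231.]
1.0 (600, 450) [ 0.267 -0.077  1.   ] [ 437. -223.]
[array([ 0.3212, -0.2531,  0.022 ]), array([ 0.324 , -0.2659,  0.022 ]), array([ 0.3429, -0.2455,  0.022 ])]
[[391.65694425 239.6659459 ]] [[464.54625804 296.70646902]]
```

Run:
```python
from h import *
move_j([.4,0.05,0,2.13,0,0.96,-.5])
move_gripper(.06,40)
j=inverse_kinematics([.343,-.266,.12],Q(-72)); print(np.round(j,3))
move_j(j)
print(read_eef_pos(),read_time_s(),read_ft_force())
for c in ["side","top"]:
    im=read_camera(c); cv2.imwrite(f"pics/{c}2.png",im[:,:,::-1])
s=cv2.imread("pics/side2.png");t=cv2.imread("pics/top2.png")
cv2.imwrite("pics/s2c.png",cv2.resize(s[130:280,330:480],None,fx=4,fy=4,interpolation=2))
```

```text
[ 0.484  0.155  0.086  2.211 -0.019  0.776 -0.675]
[ 0.34234918 -0.26600096  0.11940312] 6.4417 [1.14627745 0.134259   0.12891288]
```

View pics/s2c.png

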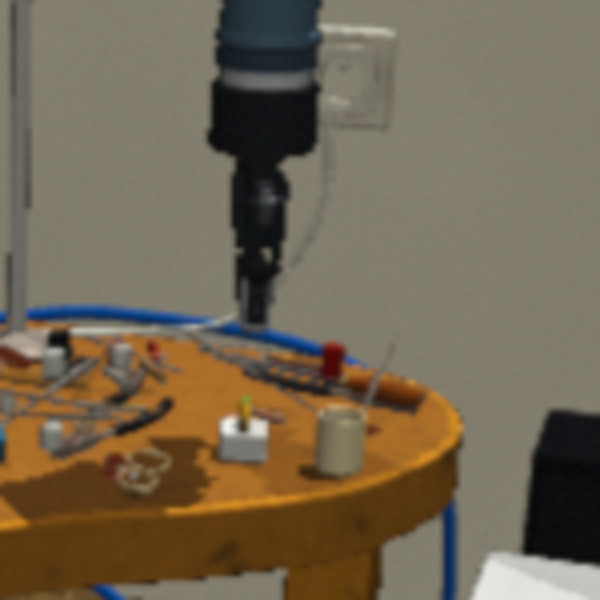

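View pics/top2.png

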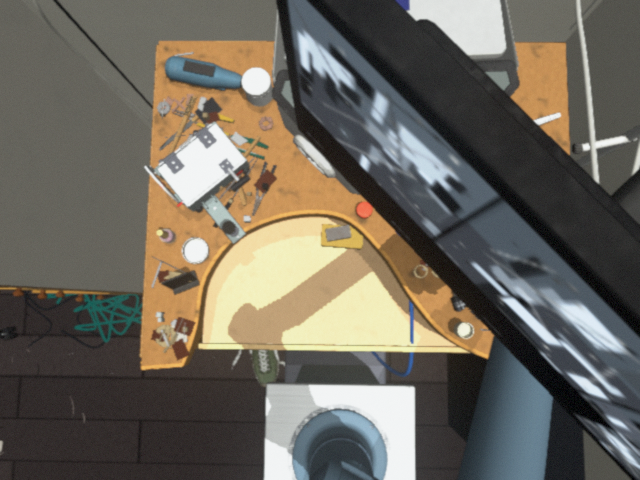

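Run:
```python
from h import *
P=proj("side",[[.3423,-.266,.119],[.3423,-.266,.104],[.343,-.266,.011],[.343,-.266,.022],[.343,-.266,.0]]); print(((P-[330,130])*4).round())
s=cv2.imread("pics/side2.png"); cv2.imwrite("pics/s2d.png",cv2.resize(s[200:275,375:450],None,fx=8,fy=8,interpolation=cv2.INTER_CUBIC))
```

```text
[[253. 299.]
 [252. 319.]
 [243. 439.]
 [244. 425.]
 [242. 453.]]
```

View pics/s2d.png

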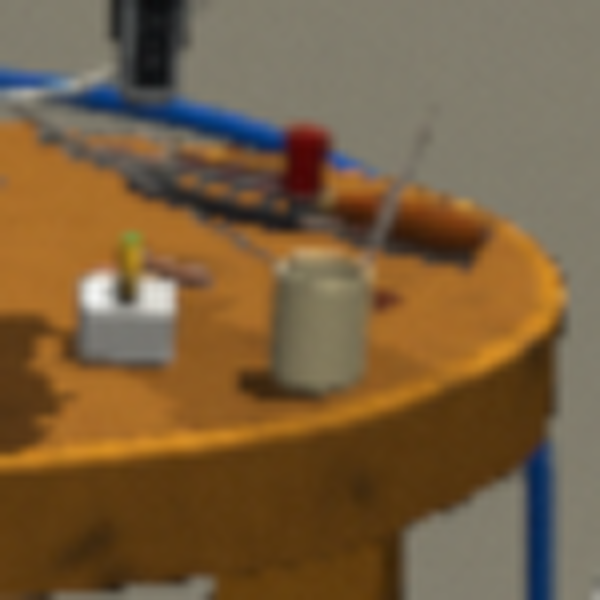

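Run:
```python
from h import *
movel([.344,-.266,.05],Q(-72),speed=.1)
movel([.344,-.266,.020],Q(-72),speed=.06)
print(read_eef_pos(),read_ft_force(),read_time_s())
g=move_gripper(.0,40); print(g,read_finger_gap(),read_ft_force())
movel([.344,-.266,.10],Q(-72),speed=.1)
print(read_eef_pos(),read_finger_gap(),read_time_s(),read_ft_force())
for c in ["side"]:
    im=read_camera(c); cv2.imwrite(f"pics/{c}3.png",im[:,:,::-1])
s=cv2.imread("pics/side3.png");
cv2.imwrite("pics/s3c.png",cv2.resize(s[170:270,350:450],None,fx=6,fy=6,interpolation=2))
```

```text
[ 0.34378034 -0.26588838  0.01965225] [ 0.42594602 -1.20751043  0.08646571] 8.0417
False 0.033143164080364204 [ 0.60893794 -0.19623915  2.14170259]
[ 0.34346677 -0.26562987  0.0994879 ] 0.033157774631644106 9.3417 [ 0.22495408 -0.1982788  -0.70079373]
```

View pics/s3c.png

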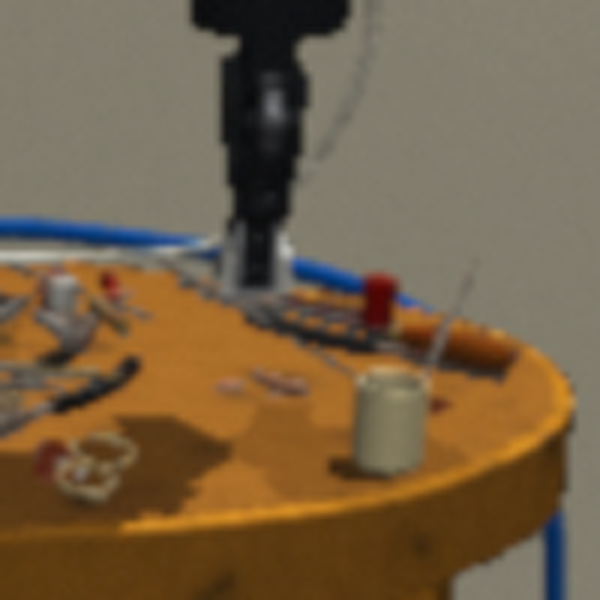

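Run:
```python
from h import *
t=cv2.imread("pics/top2.png")
g=cv2.cvtColor(cv2.resize(t[95:255,130:290],None,fx=4,fy=4,interpolation=cv2.INTER_CUBIC),cv2.COLOR_BGR2GRAY)
lsd=cv2.createLineSegmentDetector()
L=lsd.detect(g)[0][:,0]
for l in L:
    n=np.hypot(l[2]-l[0],l[3]-l[1])
    if n<80: continue
    a=[(l[0]+.5)/4-.5+130,(l[1]+.5)/4-.5+95]; b=[(l[2]+.5)/4-.5+130,(l[3]+.5)/4-.5+95]
    for z in (.099,):
        A,B=atz("top",a,z),atz("top",b,z); d=B-A
        print(l.round(),round(n),"ang mod90 %.2f"%(np.degrees(np.arctan2(d[1],d[0]))%90))
```

```text
[230. 451. 399. 317.] 216 ang mod90 40.10
[181. 416.  62. 282.] 179 ang mod90 43.08
[113. 303. 165. 369.] 84 ang mod90 40.19
[ 55. 291. 138. 384.] 125 ang mod90 43.06
[463. 259. 345. 115.] 186 ang mod90 40.30
[639. 495. 537. 526.] 107 ang mod90 17.58
[554. 505. 638. 482.] 87 ang mod90 15.83
[459. 547. 557. 503.] 108 ang mod90 24.61
[485. 335. 421. 386.] 81 ang mod90 39.99
```

Run:
```python
from h import *
move_j([.4,0.0,0,2.13,0,1.01,-.5])
move_j([0,-.06,0,2.05,0,1.15,-.8])
print(read_eef_pos())
j=inverse_kinematics([.4755,.233,.20],Q(-49.9)); print(np.round(j,3))
move_j(j)
movel([.4755,.233,.150],Q(-49.9),speed=.1)
print(read_eef_pos(),read_tcp_rot(),read_finger_gap(),read_time_s())
for c in ["side","top"]:
    im=read_camera(c); cv2.imwrite(f"pics/{c}4.png",im[:,:,::-1])
s=cv2.imread("pics/side4.png");t=cv2.imread("pics/top4.png")
cv2.imwrite("pics/s4c.png",cv2.resize(s[210:310,220:320],None,fx=6,fy=6,interpolation=2))
cv2.imwrite("pics/t4c.png",cv2.resize(t[170:270,180:280],None,fx=6,fy=6,interpolation=2))
```

```text
[ 0.4323535  -0.04321151  0.2782706 ]
[-0.27   0.228 -0.295  1.923  0.078  1.001 -1.471]
[0.475912   0.23280403 0.15030324] [9.39488782e-01 3.42579540e-01 2.93480208e-04 2.41293179e-05] 0.03335920660569273 12.525
```

View pics/s4c.png

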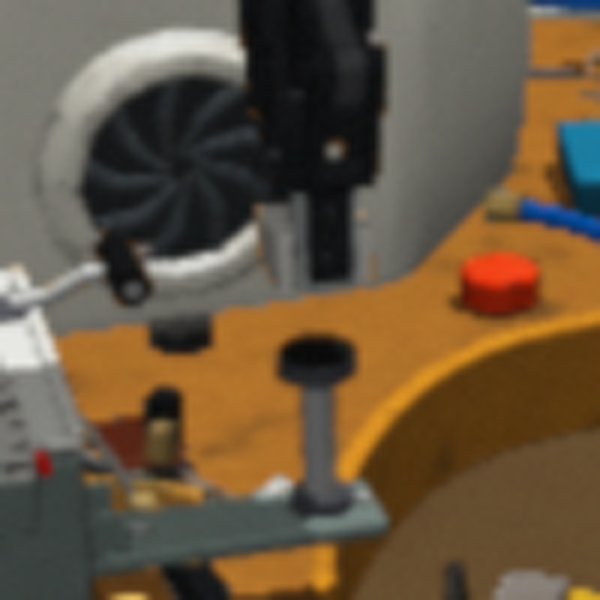

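View pics/t4c.png

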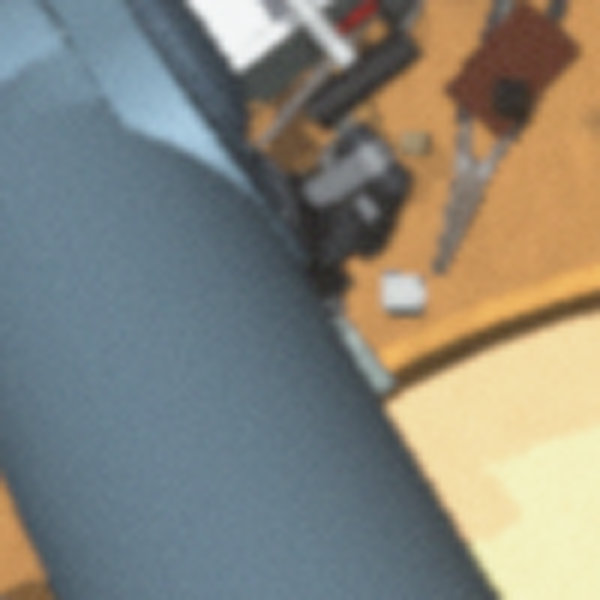

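Run:
```python
from h import *
c,s=np.cos(np.radians(40.1)),np.sin(np.radians(40.1));x=np.array([c,s,0])*.017;y=np.array([-s,c,0])*.017
b=np.array([.4759,.2328,.1306])
f=lambda P:((proj("side",P)-[220,210])*6+2.5).round(1).tolist()
print("block bottom corners",f([b+x+y,b+x-y,b-x+y,b-x-y]),"top",f([b+x+y+[0,0,.022],b-x+y+[0,0,.022],b-x-y+[0,0,.022]]))
C=np.array([.4759,.2328,.102]); th=np.linspace(0,2*np.pi,60)
E=np.array(f(C+.0145*np.c_[np.cos(th),np.sin(th),0*th])); print("disc",E.min(0),E.max(0),f([C]))
# measure: fine crop
t=cv2.imread("pics/side4.png"); cv2.imwrite("pics/s4d.png",cv2.resize(t[235:280,250:310],None,fx=12,fy=12,interpolation=cv2.INTER_CUBIC))
```

```text
block bottom corners [[280.0, 300.4], [259.1, 264.2], [376.5, 288.9], [353.0, 253.4]] top [[277.9, 240.8], [375.1, 229.8], [351.5, 195.7]]
disc [278.2 334.7] [360.7 368.3] [[319.5, 351.3]]
```

View pics/s4d.png

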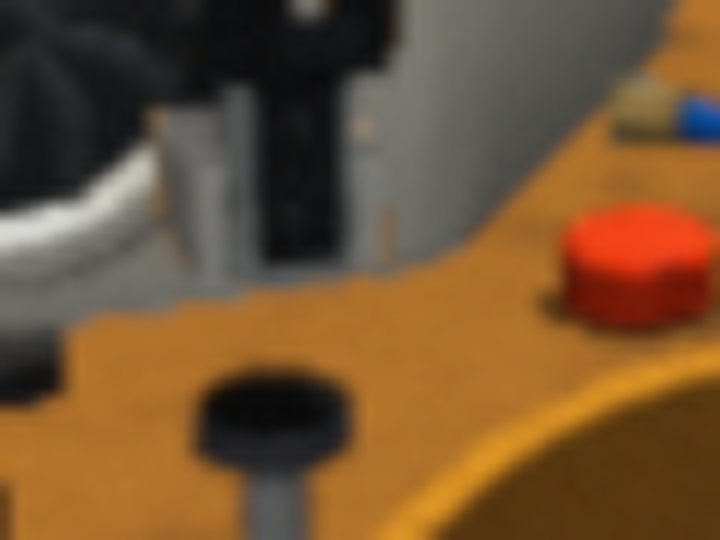

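Run:
```python
from h import *
q=Q(-49.9); x,y=.4768,.2331
movel([x,y,.128],q,speed=.06)
f0=read_ft_force(); print(f0,read_eef_pos())
z=.124
while z>.117:
    movel([x,y,z],q,speed=.03); f=read_ft_force(); print(round(z,4),np.round(f-f0,2))
    if f[2]-f0[2]>2.0: break
    z-=.001
print(read_eef_pos(),read_time_s())
im=read_camera("side"); cv2.imwrite("pics/side5.png",im[:,:,::-1])
cv2.imwrite("pics/s5c.png",cv2.resize(im[220:300,230:330,::-1],None,fx=8,fy=8,interpolation=2)[:600])
```

```text
[ 0.75747513 -0.57672637 -0.25986807] [0.47637302 0.23292421 0.12733726]
0.124 [-0.27  0.68 -0.76]
0.123 [-0.36  0.54  0.36]
0.122 [-1.88 -0.15  2.93]
[0.47712432 0.23329204 0.12249113] 13.925
```

View pics/s5c.png

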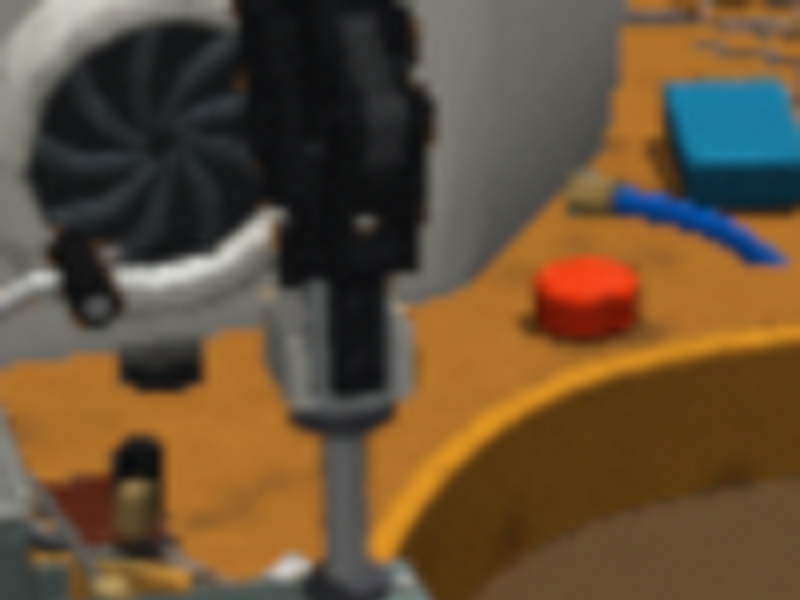

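Run:
```python
from h import *
q=Q(-49.9)
move_gripper(.058,40)
p=read_eef_pos(); print(p,read_finger_gap())
movel([p[0],p[1],.20],q,speed=.1)
h=np.array([.5662,.2107])
j=inverse_kinematics([h[0],h[1],.20],q); print(np.round(j,3))
movel([h[0],h[1],.20],q,speed=.15)
print(read_eef_pos(),read_time_s())
for c in ("side","top"):
    im=read_camera(c); cv2.imwrite(f"pics/{c}6.png",im[:,:,::-1])
    print(c,[(np.round(d["at"],1).tolist(),round(d["confidence"],2)) for d in tip_of(c,"ring_block")+tip_of(c,"lid_handle")])
    if c=="side": cv2.imwrite("pics/s6c.png",cv2.resize(im[200:300,200:320,::-1],None,fx=6,fy=6,interpolation=2)[:600])
```

```text
[0.47664359 0.23305152 0.12180474] 0.05781765354580048
[-0.22   0.36  -0.248  1.748  0.1    1.045 -1.375]
[0.56517256 0.21115093 0.19936002] 16.0417
side [([272.4, 262.4], 0.57), ([237.9, 254.7], 0.48)]
top []
```

View pics/s6c.png

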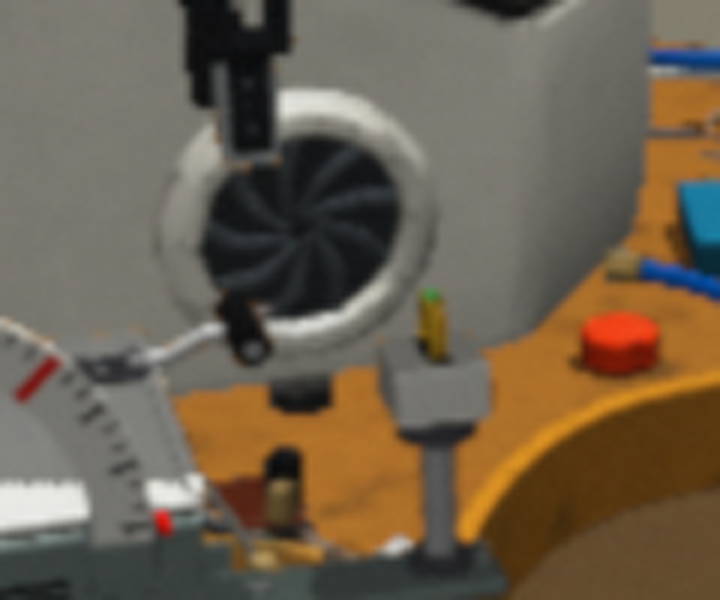

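View pics/top6.png

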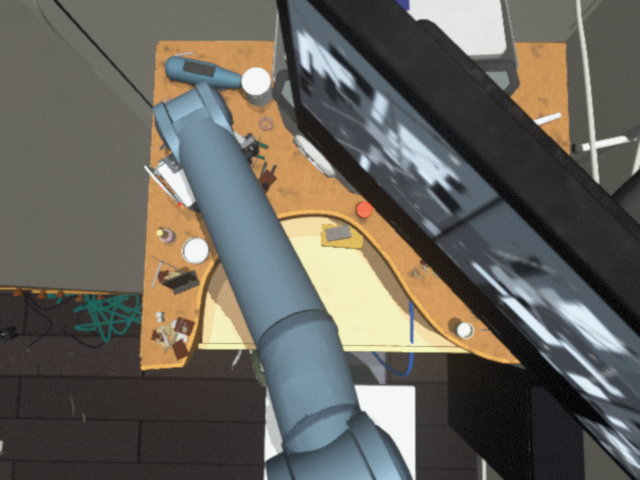

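Run:
```python
from h import *
q=Q(-49.9); h=np.array([.5660,.2109])
movel([h[0],h[1],.14],q,speed=.12)
movel([h[0],h[1],.110],q,speed=.05)
print(read_eef_pos(),read_ft_force(),read_time_s())
im=read_camera("side"); cv2.imwrite("pics/side7.png",im[:,:,::-1])
cv2.imwrite("pics/s7c.png",cv2.resize(im[200:300,200:320,::-1],None,fx=6,fy=6,interpolation=2)[:600])
```

```text
[0.56603311 0.21096567 0.10990295] [-0.2193575  -0.56124472 -0.43195686] 17.7417
```

View pics/s7c.png

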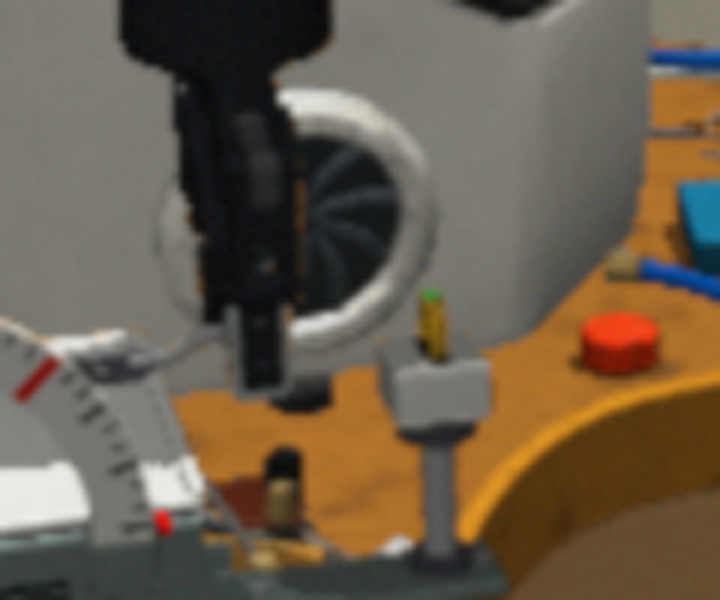

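Run:
```python
from h import *
f0=read_ft_force()
r=move_gripper(.0,80); print(r,read_finger_gap(),read_ft_force(),read_eef_pos(),read_time_s())
im=read_camera("side"); cv2.imwrite("pics/side8.png",im[:,:,::-1])
cv2.imwrite("pics/s8c.png",cv2.resize(im[200:300,200:320,::-1],None,fx=6,fy=6,interpolation=2)[:600])
```

```text
False 0.0425151594966416 [-0.33928546  0.21376053  1.7887436 ] [0.56623663 0.21123369 0.11073662] 18.075
```

View pics/s8c.png

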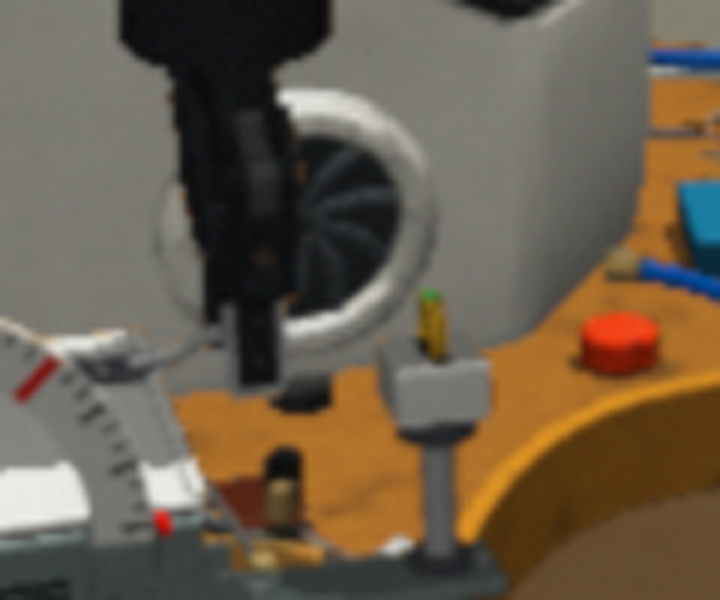

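```bash
cat >> h.py <<'E'
Y=np.radians(40.1)
def arc(th,base=(.5662,.2110,.110)):
    t=np.radians(th); x=-.142*np.cos(t)+.014*np.sin(t); z=.142*np.sin(t)+.014*np.cos(t)
    dx=x+.142; dz=z-.014
    return [base[0]+dx*np.cos(Y),base[1]+dx*np.sin(Y),base[2]+dz]
E
python3 - <<'E'
from h import *
q=Q(-49.9)
for th in (2.5,5,7.5,10):
    movel(arc(th),q,speed=.04); print(th,np.round(read_ft_force(),2),np.round(read_eef_pos()-arc(th),4),read_finger_gap())
print(read_time_s())
im=read_camera("side"); cv2.imwrite("pics/side9.png",im[:,:,::-1])
cv2.imwrite("pics/s9c.png",cv2.resize(im[220:320,150:270,::-1],None,fx=6,fy=6,interpolation=2)[:600])
E
```

```text
2.5 [ 0.83  2.06 -2.43] [-0.0001  0.0001 -0.0005] 0.04195515744043482
5 [ 0.86  1.36 -3.79] [-0.0002  0.0001  0.    ] 0.04255382617744431
7.5 [-0.74  1.26 -4.49] [-0.0001  0.0001  0.0002] 0.04227120383204811
10 [ 0.27  2.   -5.78] [-0.0002  0.      0.0002] 0.041857992055697
19.3583
```

View pics/s9c.png

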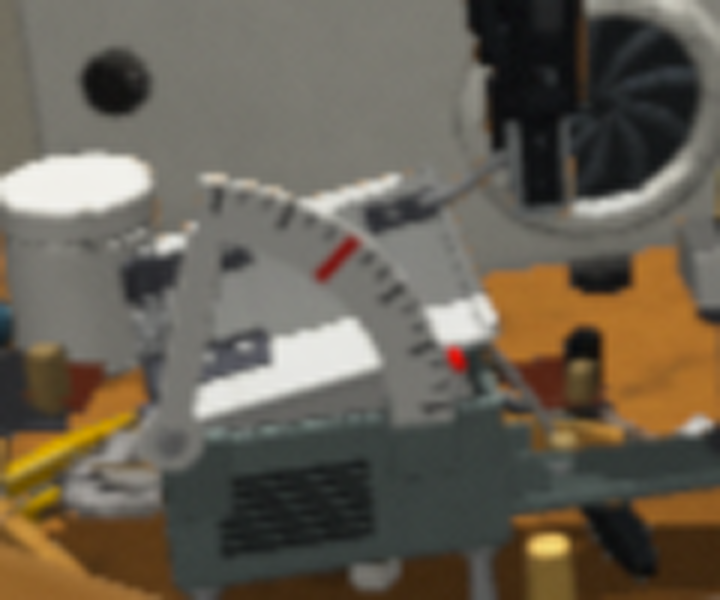

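Run:
```python
from h import *
q=Q(-49.9)
for th in (15,20,25,30,35,40,43,45):
    movel(arc(th),q,speed=.05); print(th,np.round(read_ft_force(),2),np.round(read_eef_pos()-arc(th),4),read_finger_gap())
print(read_time_s())
im=read_camera("side"); cv2.imwrite("pics/side10.png",im[:,:,::-1])
cv2.imwrite("pics/s10c.png",cv2.resize(im[210:310,150:280,::-1],None,fx=6,fy=6,interpolation=2)[:600])
cv2.imwrite("pics/s10d.png",cv2.resize(im[245:295,170:230,::-1],None,fx=12,fy=12,interpolation=2))
im=read_camera("top"); cv2.imwrite("pics/top10.png",im[:,:,::-1])
cv2.imwrite("pics/t10c.png",cv2.resize(im[120:260,130:270,::-1],None,fx=4,fy=4,interpolation=2))
```

```text
15 [-0.17  1.64 -4.64] [-0.0003 -0.      0.0002] 0.04189885373500687
20 [-2.54  0.22 -3.95] [-0.0004 -0.0001  0.0002] 0.04195224019947298
25 [-4.29  0.24 -4.59] [-0.0004 -0.0001  0.0002] 0.042473375327351244
30 [-4.94 -0.55 -4.3 ] [-0.0002 -0.      0.0006] 0.04202663140137405
35 [-5.72 -2.16 -2.36] [-0.0003 -0.0001  0.0007] 0.042445026014043465
40 [-5.71 -1.56 -2.59] [-0.0004 -0.0001  0.0006] 0.042350560336025654
43 [-6.48 -1.39 -3.02] [-0.0005 -0.0001  0.0006] 0.04177232683476046
45 [-6.6  -1.87 -2.69] [-0.0006 -0.0003  0.0005] 0.042508745417170264
22.3583
```

View pics/s10c.png

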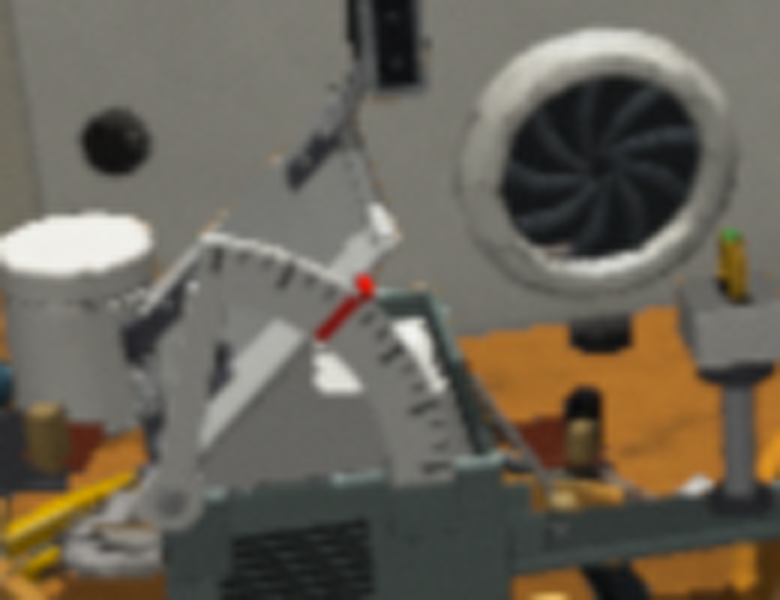

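View pics/s10d.png

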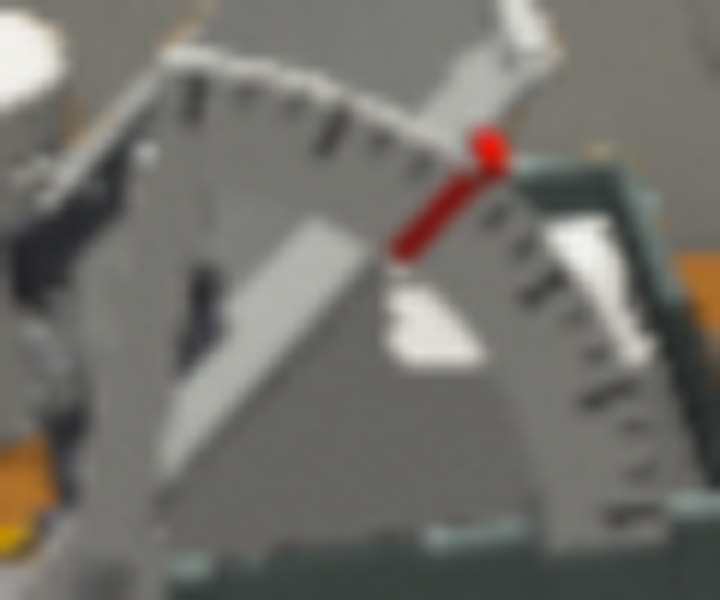

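View pics/t10c.png

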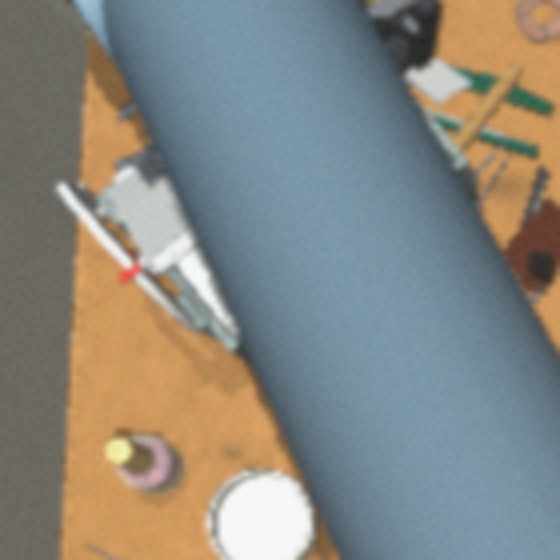

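Run:
```python
from h import *
pause(.7)
im=read_camera("side"); cv2.imwrite("pics/side11.png",im[:,:,::-1])
print(np.round(read_eef_pos()-arc(45),4),read_finger_gap(),np.round(read_ft_force(),2),np.abs(read_joint_vel()).max(),read_time_s())
a=cv2.imread("pics/side10.png").astype(int); print("diff frac",(np.abs(a-im[:,:,::-1]).max(2)[240:360,180:300]>40).mean())
for n in ("flux_pot","borax_dish","pink_bottle","ring_block"): print(n,[(np.round(d["at"],1).tolist(),round(d["confidence"],2)) for d in tip_of("side",n)][:1])
sign_off()
```

```text
[-0.0008 -0.0005  0.0002] 0.04194251607367767 [-7.09 -1.67 -1.84] 0.0014428263471042723 23.2083
diff frac 0.0001388888888888889
flux_pot [([415.4, 247.2], 0.45)]
borax_dish [([272.6, 337.1], 0.69)]
pink_bottle [([243.5, 348.5], 0.78)]
ring_block [([273.9, 265.1], 0.76)]
the job is handed in; nothing more can be done
```

The job is done and handed in at about 23 s: the ring block stands on the column, and the arm is still holding the lid at 45°.

- **Ring block:** It stands upright on the column. In the side picture it is centred to within about 1 mm across the view. Along the viewing direction I had only the calibration, good to about 2 mm. I set the ring's hole along the box's x using the box yaw of 40.1°, taken from the lid's edges in the top picture. After placing, the arm hid the block from the top camera, so I couldn't check the ring's angle from above.
- **Lid:** I pinched the bar across its flat ends with 80 N and lifted it along its arc. The red pin meets the red line to within about 0.6° in the side picture. In the last check, after a 0.7 s pause, the arm was still (joint speeds about 0.001 rad/s) and within 1 mm of its target. The fingers held at 42 mm, with about 7.5 N at the wrist, and the lid did not snap back.
- **Bystanders:** The pot, dish and bottle were not touched. The last detections put the dish and bottle within 2 pixels of where they started, and the pot within about 4 pixels, at low confidence (0.45). I put the pot's difference down to detector scatter, because nothing went near it after the block was picked up.

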